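# Check the choke, then unlatch the motor cowl and hold it up

### The arm

A 6-joint arm with a two-finger parallel gripper is mounted at the origin on the work surface. World frame = base frame: x ahead of the robot, y to its left, z up, the work surface at z = 0. Lengths are in m, angles in rad, forces in N, time in s.
With the tool pointing down it reaches from about 0.3 to 0.85 m from the base axis. Payload 5.4 kg.
Tool frame: the origin (TCP) lies between the finger pads; the fingertips stand 17 mm ahead of it and the grasp point (between the pads) lies 2 mm behind it (manip.finger_overhang is the distance from the TCP to the fingertips, in m); z points along the fingers, y is the line along which they close (so a half turn about z gives the same grasp; the last joint's range is limited). The gripper opens to 85 mm and grips with 20 to 120 N. Pads are 22 mm wide; open, the fingers measure 114 mm over their backs; the gripper's body (76 mm by 85 mm) begins 54 mm behind the grasp point. The pads swing forward as they close: fully open they stand 13 mm farther back than shut.
Start: joints at [-1.446, 0.158, 1.597, -0, 1.386, -0.21], TCP at [0.189, -0.543, 0.248] pointing down, gripper open.
Joint ranges: [-2.91, 2.91], [-0.94, 2.29], [0.18, 2.7], [-1.29, 4.43], [0.17, 2.64], [-3, 3]. Speed limits (rad/s): [2.57, 2.57, 3.14, 3.14, 3.14, 3.14].

### API

Orientations are given as a unit quaternion [x, y, z, w].
In Python, from bench import manip, grab_frame, camera_params, close_job gives the robot as it stands (manip), with the cameras as plain functions and the job as plain functions.
- The arm moves only by the tool nudge_tcp, called after "Emit:" in YAML: its name, and indented under it one key for each argument. Schema: {"type":"object","properties":{"motion":{"type":"object","properties":{"jaw":{"type":"array","items":{"type":"number"},"minItems":1,"maxItems":12},"x":{"type":"array","items":{"type":"number"},"minItems":1,"maxItems":12},"y":{"type":"array","items":{"type":"number"},"minItems":1,"maxItems":12},"z":{"type":"array","items":{"type":"number"},"minItems":1,"maxItems":12},"rx":{"type":"array","items":{"type":"number"},"minItems":1,"maxItems":12},"ry":{"type":"array","items":{"type":"number"},"minItems":1,"maxItems":12},"rz":{"type":"array","items":{"type":"number"},"minItems":1,"maxItems":12}},"additionalProperties":false,"required":["jaw","x","y","z","rx","ry","rz"]},"force":{"type":"number"},"only":{"type":"string"},"quiet":{"type":"boolean"},"lines":{"type":"string"}},"required":["motion"],"additionalProperties":false}. motion is an object with one list for each field, all of the same length, 1 to 12, a row being the entries at one place: jaw (the finger opening in m), x, y, z (the shift in fractions of the full range, 1 being 0.75 m), rx, ry, rz (a rotation vector in fractions of the full range, 1 being pi rad); each row is the pose to reach, as a shift and turn from the pose commanded when the call began, along the tool's axes at that moment; what a row does not reach only later rows make up. A row lasts 1/10 s, in which the tool goes at most 0.05 m and 0.15 rad, less where a joint would pass 70% of its speed; a pose out of reach is approached as far as the arm can. The fingers move at their own pace and stop on an object; force is the grip in N (left out, the last holds). Time passes only in rows, so rows that do not move let the fingers close. The tool returns the time, the measured TCP pose, the force, the opening and the grip force at its end. only (a regular expression) keeps the lines of the reply that match it, lines (a string "A,B") keeps lines A to B, and quiet returns only ok. Input that does not fit is refused with a message, and nothing moves.
- manip.observe(): the state, without advancing time (a new reading comes with each control period).
- grab_frame(name): name is "scene" or "top" or "wrist"; returns (picture, depth): 420x560x3 uint8, red, green, blue; 420x560 float32, m along the optical axis (not along the pixel's ray), 0 where there is no reading.
- camera_params(name): a dict with "fov_y" (degrees; the focal length in pixels is half the picture's height over the tangent of half this angle, whatever the lens; pixels are square), "cx", "cy" (the principal point, pixels), "k1" (the pictures are not rectified: a ray, as slopes to the right and down, at radius r is drawn at 1 + k1 r^2 times it, then the intrinsics apply), "origin" and "rotation" of the camera in the world; the wrist camera has in their place "hand_eye" (4x4, takes a point from camera to tool coordinates, whose origin is the TCP and whose axes are the flange's). Camera axes: x right, y up, looking along -z (the intrinsics and any distortion apply to the point x, -y, -z); pixel columns grow to the right and rows downward; lengths in m; the calibration is good to about 2 mm. A picture is of the moment at which its call begins: read the wrist's pose just before it. camera_params takes no time and is no camera call.
- close_job(): hands the job in; it is judged then, once.
The state is a dict: "time": time; "qpos": joint angles; "joint_velocities": joint speeds; "tau": joint torques, N m; "position": TCP position; "eef_rot": TCP orientation; "contact_force": force on the tool from outside, world axes, zero at the start; "moment": the same for the moment, N m; "gripper_width": finger opening in m; "gripper_force": force on a finger pad.
Only numpy, scipy, OpenCV 4.12 (cv2) and the standard library are available. Lean on these libraries where they do the work, as an engineer would, in place of code of your own. Each camera call takes 0.05 s, during which the arm holds its last target. There are 200 camera calls.

### The job

The choke of the little outboard on the plywood stand is to be checked: first pull the black choke knob all the way out past its click and push it fully home again. Then pull the red spring latch knob sideways away from the tongue, lift the white cowl's tongue off its ball, and finish still holding the cowl in the gripper, steady, with the tongue raised at least 8 cm above its closed position and the choke still home. Leave the loose parts, the mug and the screwdriver lying where they are.

Things in the scene. Friction and masses are not known exactly. Their poses are not given: they have to be found in the camera images.
- stand: Fixed plywood motor stand with an outboard's grey pan. Origin on the table under the ball stud; z up, x level from ball to cowl hinge, y level towards the choke. Base board x -270..400, y -140..140, 18 mm thick; its ledge beyond x = -70 mm carries loose parts (up to 42 mm tall). Pan, brackets and choke housing lie below z = 114 mm.
- ball (a point): Centre of the 29 mm steel ball stud that the tongue locks onto, fixed to the stand, 122 mm above the table. The ball is seen from above through the tongue's opening.
- cowl: White hollow cowl, 0.4-0.7 kg, stand x 85..363, 200 mm wide, top at z = 228 mm when shut. Its flat steel tongue (52 wide, 7 thick, top z = 105, x -30..85 mm) surrounds the ball. Origin on the hinge axis, 370 mm from the ball along stand x, z = 103 mm; axes as the stand's when shut. Its nose swings up about stand y, at most 0.6 rad; falls shut if let go. Latched, it rises 4 mm at most.
- socket (a point): Point of the cowl's tongue that coincides with the ball's centre when shut; follows the cowl as it rises (an arc of 370 mm radius about the hinge).
- latch_grip (a point): Middle of the red latch knob's neck, where to grip; moves with latch and cowl. Shut: stand frame (0, -53, 112) mm. Knob level along stand y beside the tongue: round neck 16 mm in diameter, free y -72..-36, then a flange 32 mm in diameter to y -80. 60 mm free on both sides, open from above. The cowl carries the knob, so lifting the drawn knob lifts the cowl; the neck may turn in the grip.
- latch (a joint): How far the red knob is drawn, m: 0 latched, 0.024 at its stop. Drawn along stand -y, away from the tongue, against a spring of 4 N at rest to 9 N at the stop; springs back when let go. The tongue is free from 0.014 on; keep the knob fully drawn until the tongue has risen 30 mm.
- choke_grip (a point): Middle of the black choke knob's neck, where to grip; moves with the choke. Home: stand frame (0, 95, 100) mm. Knob level along stand x: round neck 15 mm in diameter, free x -19..20, with a flange 30 mm in diameter at x -27..-19, on an 8 mm rod from a dark housing whose face is at x = 40 mm. Open from above, 60 mm free beside it.
- choke (a joint): How far the choke is drawn, m: 0 fully home, 0.030 at its outer stop; starts between 0 and 0.006. Pulled out along stand -x, pushed home along stand +x; 1.5 N of friction and a click detent at about 0.015 needing some 6 N either way. Out means beyond 0.025, home means below 0.004.
- skeg_shoe: Loose bronze skeg shoe, a channel 85 x 34 x 30 mm on the ledge; origin under its middle. Leave it.
- thermostat: Loose grey cast thermostat housing, flange 64 mm in diameter, 36 mm tall with a side stub, on the ledge; origin under its middle. Leave it.
- anode: Loose pitted zinc anode block 72 x 36 x 22 mm on the ledge; origin under its middle. Leave it.
- end_cap: Loose chrome tiller end cap 40 mm in diameter, 42 mm tall, on the ledge; origin under its middle. Leave it.
- mug: Loose blue mug 80 mm in diameter, 90 mm tall, on the table; origin under its middle. Leave it.
- screwdriver: Loose screwdriver with orange handle lying flat on the table. Leave it.

How it is judged:
On the way, in this order (a step that is already met when the one before it is completed fails the run):
1. the choke knob is pulled out (beyond 25 of its 30 mm), the cowl still shut (value of joint choke above 0.025 m and z of socket in the frame of ball below 0.01 m), for 0.1 s.
2. the choke knob is pushed home again (within 4 mm), the cowl still shut (value of joint choke below 0.004 m and z of socket in the frame of ball below 0.01 m), for 0.1 s.
3. the latch is drawn (12 mm or more) with the cowl still shut (value of joint latch above 0.012 m and z of socket in the frame of ball below 0.01 m), for 0.02 s.
4. the cowl is held by the fingers with its tongue raised 80 mm or more (z of socket in the frame of ball above 0.08 m and contact force between the fingers and cowl above 1 N), for 0.2 s.
At the end, for the whole second after the job is handed in: The tongue's socket point is more than 80 mm above the ball's centre, the fingers press on the cowl or its latch with more than 1 N, the cowl hardly moves (below 0.15 rad/s), and the choke is home (within 4 mm) (all of step 4 and value of joint choke below 0.004 m and angular speed of cowl below 0.15 rad/s); the arm keeps its last pose, push and grip.
It fails at once if a loose part on the ledge is moved more than 25 mm (distance of any of skeg_shoe, thermostat, anode, end_cap from where it was at the start of the episode above 0.025 m).
It fails at once if the mug or the screwdriver is moved more than 25 mm (distance of any of mug, screwdriver from where it was at the start of the episode above 0.025 m).
It also fails if it takes over 45 s, if anything falls off the work surface, if the arm or the gripper's body presses on something with over 40 N, if the wrist force passes 120 N, or if a joint passes its speed limit or range.

## Working session

There is one attempt and no reset: what is moved stays moved. The work goes in short steps, Python scripts to look and compute and a tool call to move; the robot and the scene stay as the last step left them, time stands still between calls to the robot, and variables do not carry over. Pictures are saved under pics/ and viewed, at most 10 in all, crops included, and the job is handed in when it is done.

```bash
ls; mkdir -p pics
```

Create h.py:
```python
import numpy as np, cv2
from bench import manip, grab_frame, camera_params, close_job
from scipy.spatial.transform import Rotation as R
def grab(n):
    s=manip.observe(); c=camera_params(n)
    if 'hand_eye' in c:
        T=np.eye(4);T[:3,:3]=R.from_quat(s['eef_rot']).as_matrix();T[:3,3]=s['position']
        M=T@np.array(c['hand_eye']); c['rotation']=M[:3,:3];c['origin']=M[:3,3]
    im,d=grab_frame(n); return im,d,c
def ray(c,uv,H=420):
    f=H/2/np.tan(np.radians(c['fov_y'])/2)
    K=np.array([[f,0,c['cx']],[0,f,c['cy']],[0,0,1.]])
    p=cv2.undistortPoints(np.array(uv,float).reshape(-1,1,2),K,np.array([c['k1'],0,0,0.]))[:,0]
    return (np.array(c['rotation']).reshape(3,3)@np.c_[p[:,0],-p[:,1],-np.ones(len(p))].T).T
def onplane(c,uv,z):
    r=ray(c,uv);o=np.array(c['origin']); return o+r*((z-o[2])/r[:,2])[:,None]
def atdepth(c,uv,d):
    return np.array(c['origin'])+ray(c,uv)*np.array([d[int(v),int(u)] for u,v in uv])[:,None]
```

Run:
```python
from h import *
for n in ['top','scene']:
    im,d,c=grab(n); cv2.imwrite(f'pics/{n}0.png',im[:,:,::-1]); np.savez(f'{n}0.npz',im=im,d=d); print(n,c)
s=manip.observe(); print(s)
```

```text
bench.py
pics
top {'fov_y': 48.09340110035955, 'cx': 273.8637044856865, 'cy': 206.65596653434628, 'k1': -0.06993991843478799, 'origin': array([ 0.37583696, -0.04219892,  1.46900922]), 'rotation': array([ 0.03211124, -0.05110866, -0.70331008,  0.7083161 ])}
scene {'fov_y': 50.12543496085293, 'cx': 269.15265943488765, 'cy': 211.53948499342948, 'k1': -0.02122399268717529, 'origin': array([1.16915325, 0.05438694, 1.12598603]), 'rotation': array([0.17547268, 0.20928086, 0.72748612, 0.62942419])}
{'time': 0.1, 'qpos': array([-1.44609917e+00,  1.58950401e-01,  1.59809504e+00, -8.83297155e-06,
        1.38622912e+00, -2.10085825e-01]), 'joint_velocities': array([-0.00180464, -0.00121542, -0.00348158,  0.00088466, -0.00066038,
        0.00153334]), 'tau': array([ 4.95008408e-04, -3.96991146e+01, -3.32337463e+01, -6.05338687e-05,
        4.16771014e-03, -2.14321966e-05]), 'position': array([ 0.1888444 , -0.54256089,  0.24744101]), 'eef_rot': array([ 9.86022242e-01,  1.66611615e-01,  3.15560198e-05, -8.40368084e-04]), 'contact_force': array([ 0.25163419,  0.5296812 , -0.13415473]), 'moment': array([ 0.01137764, -0.00786003, -0.01976875]), 'gripper_force': 0.0, 'gripper_width': 0.08542337487996511}
```

Rotations are quaternions; I'll convert.

```bash
sed -i "s/^    im,d=manip/    if np.size(c['rotation'])==4: c['rotation']=R.from_quat(c['rotation']).as_matrix()\n    im,d=manip/" h.py; cat h.py | sed -n 4,12p
```

```text
def grab(n):
    s=manip.observe(); c=camera_params(n)
    if 'hand_eye' in c:
        T=np.eye(4);T[:3,:3]=R.from_quat(s['eef_rot']).as_matrix();T[:3,3]=s['position']
        M=T@np.array(c['hand_eye']); c['rotation']=M[:3,:3];c['origin']=M[:3,3]
    if np.size(c['rotation'])==4: c['rotation']=R.from_quat(c['rotation']).as_matrix()
    im,d=grab_frame(n); return im,d,c
def ray(c,uv,H=420):
    f=H/2/np.tan(np.radians(c['fov_y'])/2)
```

View pics/top0.png

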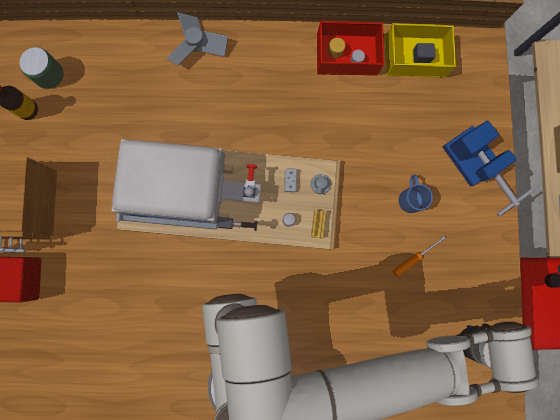

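View pics/scene0.png

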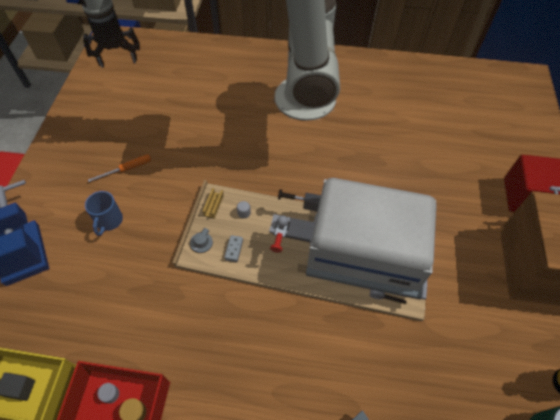

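The top view shows the ball at about (250,190), the red knob at (252,172), the black choke knob at (250,226), and the ledge parts to the right. Stand +x points towards world +y. I'll get rough positions now, then look with the wrist camera.

Run:
```python
from h import *
c=camera_params('top'); c['rotation']=R.from_quat(c['rotation']).as_matrix()
D=np.load('top0.npz'); im=D['im'];d=D['d']
hsv=cv2.cvtColor(im,cv2.COLOR_RGB2HSV)
m=((hsv[...,0]<6)|(hsv[...,0]>174))&(hsv[...,1]>170)&(hsv[...,2]>90)
m[:, :235]=0;m[:,270:]=0;m[:150]=0;m[200:]=0
v,u=np.nonzero(m); print('red',len(u),u.min(),u.max(),v.min(),v.max(),onplane(c,[[u.mean(),v.mean()]],.112))
b=hsv[...,2]<40; b[:, :240]=0;b[:,262:]=0;b[:215]=0;b[235:]=0
v,u=np.nonzero(b); print('blk',len(u),u.min(),u.max(),v.min(),v.max(),onplane(c,[[u.mean(),v.mean()]],.1))
print('ball',onplane(c,[[251,190]],.13))
co=onplane(c,[[340,159],[333,248],[118,229]],.018);print(co, [np.linalg.norm(co[i+1]-co[i]) for i in (0,1)])
ct=onplane(c,[[116,212],[210,219],[222,152],[122,142]],.2); print('cowl',ct)
uv=[[251,190],[252,172],[249,226],[170,180],[300,200]]
print(atdepth(c,uv,d))
w=camera_params('wrist');print(w)
```

```text
red 99 247 256 164 180 [[ 0.64125689 -0.01002024  0.112     ]]
blk 7 242 256 222 229 [[ 0.48066235 -0.01354161  0.1       ]]
ball [[ 0.58206528 -0.01179093  0.13      ]]
[[ 0.70126352 -0.28917753  0.018     ]
 [ 0.42066144 -0.26424938  0.018     ]
 [ 0.47408796  0.39981987  0.018     ]] [np.float64(0.28170718832541725), np.float64(0.6662149528620914)]
cowl [[0.5078252  0.35181564 0.2       ]
 [0.49104989 0.09644499 0.2       ]
 [0.67626754 0.06758631 0.2       ]
 [0.70221732 0.34443766 0.2       ]]
[[ 0.58247693 -0.01173023  0.12732721]
 [ 0.63751822 -0.01376258  0.11535574]
 [ 0.4802355  -0.00659881  0.10485064]
 [ 0.59206688  0.20243199  0.22764451]
 [ 0.56929788 -0.16216188  0.01787561]]
{'fov_y': 70.85911610955935, 'cx': 276.10953162929144, 'cy': 212.1574733644352, 'k1': -0.051064743766120496, 'hand_eye': array([[ 1.69404061e-04,  9.66366707e-01,  2.57167959e-01,
         6.43134922e-02],
       [ 9.99999319e-01,  1.33328577e-04, -1.15974107e-03,
        -1.12803923e-03],
       [-1.15502300e-03,  2.57167980e-01, -9.66366026e-01,
        -1.25431562e-01],
       [ 0.00000000e+00,  0.00000000e+00,  0.00000000e+00,
         1.00000000e+00]])}
```

The rows are not in the units I measure in: shifts go in shares of 0.75 m and turns go in shares of pi rad. I convert before sending: 0.497 m is 0.6627, -0.391 m is -0.5213, -1.15 rad is -0.3661.

Emit:
nudge_tcp:
  motion: {"jaw": [0.085,0.085,0.085,0.085,0.085,0.085,0.085,0.085,0.085,0.085,0.085,0.085],"x": [0.6627,0.6627,0.6627,0.6627,0.6627,0.6627,0.6627,0.6627,0.6627,0.6627,0.6627,0.6627],"y": [-0.5213,-0.5213,-0.5213,-0.5213,-0.5213,-0.5213,-0.5213,-0.5213,-0.5213,-0.5213,-0.5213,-0.5213],"z": [-0.04,-0.04,-0.04,-0.04,-0.04,-0.04,-0.04,-0.04,-0.04,-0.04,-0.04,-0.04],"rx": [0,0,0,0,0,0,0,0,0,0,0,0],"ry": [0,0,0,0,0,0,0,0,0,0,0,0],"rz": [-0.3661,-0.3661,-0.3661,-0.3661,-0.3661,-0.3661,-0.3661,-0.3661,-0.3661,-0.3661,-0.3661,-0.3661]}

```text
time: 1.3
position: [0.5126, -0.0362, 0.2766]
eef_rot: [0.737, 0.676, -0.0, -0.0]
contact_force: [0.7, -0.9, 0.7]
gripper_width: 0.085
gripper_force: 0.0
```

Emit:
nudge_tcp:
  motion: {"jaw": [0.085,0.085,0.085],"x": [0,0,0],"y": [0,0,0],"z": [0,0,0],"rx": [0,0,0],"ry": [0,0,0],"rz": [0,0,0]}

```text
time: 1.6
position: [0.5115, -0.039, 0.2763]
eef_rot: [0.737, 0.676, -0.0, -0.0]
contact_force: [0.2, -0.1, 0.5]
gripper_width: 0.0854
gripper_force: 0.0
```

Run:
```python
from h import *
im,d,c=grab('wrist'); cv2.imwrite('pics/w0.png',im[:,:,::-1]); np.savez('w0.npz',im=im,d=d,R=c['rotation'],o=c['origin'])
s=manip.observe();print(s['position'],s['eef_rot'],s['qpos'])
```

```text
[ 0.51145    -0.03936668  0.27640055] [ 7.37444050e-01  6.75408119e-01 -3.16017219e-04 -2.16175976e-04] [-3.12547655e-01 -2.22455018e-02  1.73133714e+00 -3.39121816e-04
  1.43318918e+00 -2.24740800e-01]
```

View pics/w0.png

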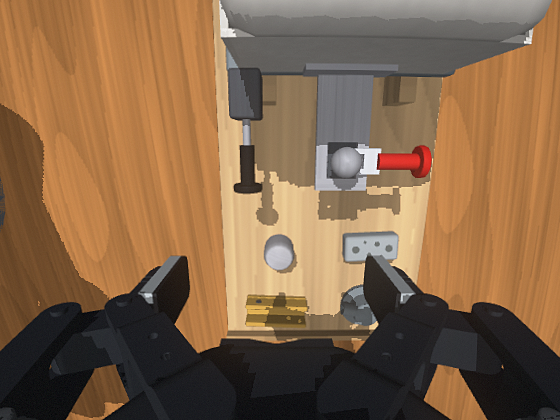

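The wrist view shows the ball at about (345,161), the red neck at (400,161) with its flange at (425,161), and the black choke neck at (247,162) with its flange at (248,187).

Create meas.py:
```python
from h import *
D=np.load('w0.npz'); im=D['im'];d=D['d'];c=camera_params('wrist');c['rotation']=D['R'];c['origin']=D['o']
hsv=cv2.cvtColor(im,cv2.COLOR_RGB2HSV)
def box(m,a,b,e,f):
    k=np.zeros_like(m);k[e:f,a:b]=m[e:f,a:b];v,u=np.nonzero(k);return u,v
red=((hsv[...,0]<6)|(hsv[...,0]>174))&(hsv[...,1]>170)&(hsv[...,2]>90)
u,v=box(red,370,440,140,185);print('red',u.min(),u.max(),v.min(),v.max())
n=(u>385)&(u<408);fl=u>414
for k in (n,fl): print(len(u[k]),np.median(u[k]),v[k].mean(),v[k].min(),v[k].max())
print('neck',onplane(c,[[u[n].min(),v[n].mean()],[u[n].max(),v[n].mean()]],.112), 'flange outer',onplane(c,[[u.max()+.5,v[fl].mean()]],.112))
b=hsv[...,2]<45
u,v=box(b,225,270,140,200);print('blk',u.min(),u.max(),v.min(),v.max())
for r in range(142,196,3): 
    k=v==r; print(r,u[k].min() if k.any() else None,u[k].max() if k.any() else None,end='; ')
g=cv2.medianBlur(cv2.cvtColor(im,cv2.COLOR_RGB2GRAY),3)
print(cv2.HoughCircles(g[130:195,310:380],cv2.HOUGH_GRADIENT,1,20,param1=100,param2=12,minRadius=11,maxRadius=22))
p=atdepth(c,[[345,161],[400,161],[247,165],[425,161],[247,187],[280,250]],d);print(p)
```

```bash
python3 meas.py
```

```text
red 378 431 145 177
349 397.0 161.4355300859599 154 169
464 422.0 160.95043103448276 145 177
neck [[ 0.62118099 -0.00878955  0.112     ]
 [ 0.64207812 -0.01045324  0.112     ]] flange outer [[ 0.66671304 -0.01190084  0.112     ]]
blk 234 260 146 192
142 None None; 145 None None; 148 240 253; 151 240 253; 154 240 253; 157 240 253; 160 253 253; 163 253 253; 166 241 253; 169 241 253; 172 241 253; 175 241 253; 178 241 253; 181 241 241; 184 235 260; 187 234 234; 190 235 260; 193 None None; [[[37.5 32.5 15.8]]]
[[ 0.57513331 -0.0022639   0.13762072]
 [ 0.6317034  -0.00844541  0.12022666]
 [ 0.48486776 -0.00114519  0.10800884]
 [ 0.65181423 -0.00923396  0.12874489]
 [ 0.48295623 -0.02228125  0.11267501]
 [ 0.50884376 -0.11437067  0.05792423]]
```

In the tool's units: 0.1 m is 0.1333, 0.05 m is 0.0667.

Emit:
nudge_tcp:
  motion: {"jaw": [0.07,0.07,0.07,0.07,0.07],"x": [0.048,0.048,0.048,0.048,0.048],"y": [-0.0427,-0.0427,-0.0427,-0.0427,-0.0427],"z": [0.0667,0.1333,0.1333,0.1333,0.1333],"rx": [0,0,0,0,0],"ry": [0,0,0,0,0],"rz": [0,0,0,0,0]}

```text
time: 2.15
position: [0.4836, -0.0009, 0.1776]
eef_rot: [0.737, 0.675, 0.0, 0.001]
contact_force: [0.8, -0.4, 0.5]
gripper_width: 0.0699
gripper_force: 0.0
```

Run:
```python
from h import *
im,d,c=grab('wrist'); cv2.imwrite('pics/w1.png',im[:,:,::-1]); np.savez('w1.npz',im=im,d=d,R=c['rotation'],o=c['origin'])
```

```text
(no output)
```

View pics/w1.png

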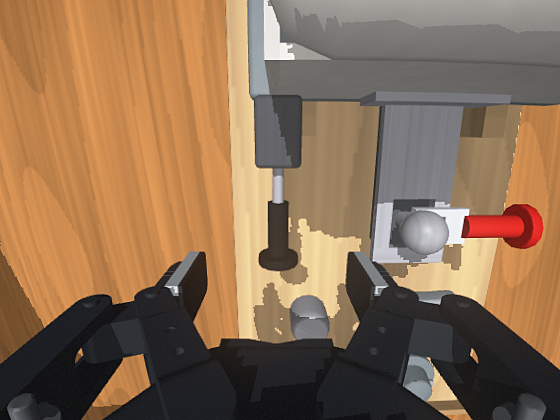

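The choke neck spans rows 201–250 at column 278, centred between the fingers, and the ball is at about (424,232).

Run:
```python
from h import *
D=np.load('w1.npz');d=D['d'];c=camera_params('wrist');c['rotation']=D['R'];c['origin']=D['o']
print(onplane(c,[[278,201],[278,225],[278,250]],.1075), atdepth(c,[[278,205],[278,245],[278,260],[424,232],[490,227],[520,227]],d))
print('ball',onplane(c,[[424,232]],.122),onplane(c,[[541,226]],.120))
s=manip.observe();T=R.from_quat(s['eef_rot']).as_matrix();print(s['position'],T)
print('rel tool',T.T@(onplane(c,[[278,225]],.1075)[0]-s['position']))
```

```text
[[ 0.48589854  0.02030468  0.1075    ]
 [ 0.4844325   0.0032918   0.1075    ]
 [ 0.48283399 -0.01526953  0.1075    ]] [[ 4.85654284e-01  1.74328565e-02  1.07139521e-01]
 [ 4.83163229e-01 -1.14315565e-02  1.07633874e-01]
 [ 4.82294936e-01 -2.10964774e-02  1.11639742e-01]
 [ 5.72561840e-01  2.14302076e-05  1.36265483e-01]
 [ 6.26836144e-01 -7.23758722e-03  1.19449519e-01]
 [ 6.48276357e-01 -9.11635323e-03  1.19835723e-01]]
ball [[ 0.57979693 -0.00553111  0.122     ]] [[ 0.66366778 -0.00979142  0.12      ]]
[ 0.48440702 -0.00094799  0.17851772] [[ 8.75411234e-02  9.96156140e-01  3.08161871e-03]
 [ 9.96160698e-01 -8.75386845e-02 -9.17851275e-04]
 [-6.44562335e-04  3.15013718e-03 -9.99994831e-01]]
rel tool [ 0.00427151 -0.00056948  0.07101354]
```

In the tool's units: 0.077 m is 0.1027, 0.003 m is 0.004.

Emit:
nudge_tcp:
  motion: {"jaw": [0.07,0.07,0.07,0.07,0.0,0.0,0.0,0.0,0.0,0.0],"x": [0.004,0.004,0.004,0.004,0.004,0.004,0.004,0.004,0.004,0.004],"y": [0,0,0,0,0,0,0,0,0,0],"z": [0.04,0.08,0.1027,0.1027,0.1027,0.1027,0.1027,0.1027,0.1027,0.1027],"rx": [0,0,0,0,0,0,0,0,0,0],"ry": [0,0,0,0,0,0,0,0,0,0],"rz": [0,0,0,0,0,0,0,0,0,0]}
  force: 50

```text
time: 3.2
position: [0.4852, 0.0029, 0.1011]
eef_rot: [0.737, 0.676, 0.001, 0.002]
contact_force: [3.7, -0.4, 4.0]
gripper_width: 0.0126
gripper_force: 48.8
```

In the tool's units: -0.03 m is -0.04, -0.028 m is -0.0373.

Emit:
nudge_tcp:
  motion: {"jaw": [0.0,0.0,0.0,0.0,0.0,0.0,0.0,0.0],"x": [-0.008,-0.016,-0.024,-0.032,-0.0373,-0.04,-0.04,-0.04],"y": [0,0,0,0,0,0,0,0],"z": [0,0,0,0,0,0,0,0],"rx": [0,0,0,0,0,0,0,0],"ry": [0,0,0,0,0,0,0,0],"rz": [0,0,0,0,0,0,0,0]}

```text
time: 4.0
position: [0.4829, -0.0223, 0.1011]
eef_rot: [0.737, 0.675, 0.005, -0.002]
contact_force: [8.6, 21.5, 7.5]
gripper_width: 0.0133
gripper_force: 49.3
```

Run:
```python
from h import *
im,d,c=grab('wrist'); cv2.imwrite('pics/w2.png',im[:,:,::-1]); np.savez('w2.npz',im=im,d=d,R=c['rotation'],o=c['origin'])
```

```text
(no output)
```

View pics/w2.png

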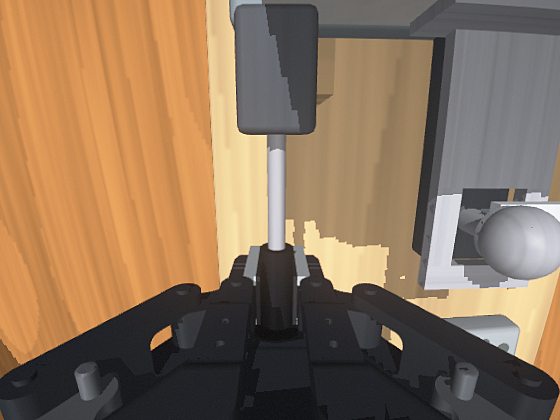

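The fingers hold the knob. The rod shows from the housing face at row 134 to the neck's end at row 247, which I'll turn into a draw distance.

Run:
```python
from h import *
D=np.load('w2.npz');d=D['d'];c=camera_params('wrist');c['rotation']=D['R'];c['origin']=D['o']
p=onplane(c,[[276,134],[276,247]],.104);print(p,np.linalg.norm(p[1]-p[0]),onplane(c,[[276,245]],.1075))
D=np.load('w1.npz');c['rotation']=D['R'];c['origin']=D['o']
p=onplane(c,[[278,167],[278,201]],.104);print(p,np.linalg.norm(p[1]-p[0]))
```

```text
[[ 0.48752657  0.0431464   0.104     ]
 [ 0.48327595 -0.0053309   0.104     ]] 0.048663293522313154 [[ 0.48345496 -0.00306045  0.1075    ]]
[[0.48787278 0.04282912 0.104     ]
 [0.48586148 0.01950579 0.104     ]] 0.02340988568907636
```

In the tool's units: 0.037 m is 0.0493, 0.034 m is 0.0453.

Emit:
nudge_tcp:
  motion: {"jaw": [0.0,0.0,0.0,0.0,0.0,0.0,0.0,0.0],"x": [0.0107,0.0213,0.0307,0.0387,0.0453,0.0493,0.0493,0.0493],"y": [0,0,0,0,0,0,0,0],"z": [0,0,0,0,0,0,0,0],"rx": [0,0,0,0,0,0,0,0],"ry": [0,0,0,0,0,0,0,0],"rz": [0,0,0,0,0,0,0,0]}

```text
time: 4.85
position: [0.4856, 0.0081, 0.1011]
eef_rot: [0.737, 0.676, -0.0, 0.003]
contact_force: [2.5, -6.6, 5.7]
gripper_width: 0.0128
gripper_force: 49.0
```

Run:
```python
from h import *
im,d,c=grab('wrist'); cv2.imwrite('pics/w3.png',im[:,:,::-1]); np.savez('w3.npz',im=im,d=d,R=c['rotation'],o=c['origin'])
```

```text
(no output)
```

View pics/w3.png

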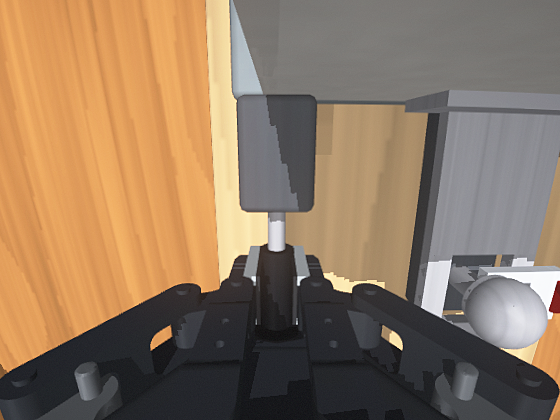

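In the tool's units: -0.12 m is -0.16, 0.003 m is 0.004.

Emit:
nudge_tcp:
  motion: {"jaw": [0.0,0.0,0.07,0.07,0.07,0.07,0.07,0.07],"x": [0.004,0.004,0.0027,0.0013,0,0,0,0],"y": [0,0,0,0,0,0,0,0],"z": [0,0,0,0,0,-0.0533,-0.12,-0.16],"rx": [0,0,0,0,0,0,0,0],"ry": [0,0,0,0,0,0,0,0],"rz": [0,0,0,0,0,0,0,0]}

```text
time: 5.7
position: [0.4847, 0.0104, 0.2228]
eef_rot: [0.737, 0.676, 0.001, 0.001]
contact_force: [0.5, -0.8, 0.4]
gripper_width: 0.0701
gripper_force: 0.0
```

Emit:
nudge_tcp:
  motion: {"jaw": [0.07,0.07,0.07,0.07,0.07,0.07,0.07,0.07,0.07,0.07,0.07,0.07],"x": [-0.004,-0.004,-0.004,-0.004,-0.004,-0.004,-0.004,-0.004,-0.004,-0.004,-0.004,-0.004],"y": [0.196,0.196,0.196,0.196,0.196,0.196,0.196,0.196,0.196,0.196,0.196,0.196],"z": [0,0,0,0,0,0,0,0,0,0,0,0],"rx": [0,0,0,0,0,0,0,0,0,0,0,0],"ry": [0,0,0,0,0,0,0,0,0,0,0,0],"rz": [0.5001,0.5001,0.5001,0.5001,0.5001,0.5001,0.5001,0.5001,0.5001,0.5001,0.5001,0.5001]}

```text
time: 6.9
position: [0.6297, -0.0049, 0.219]
eef_rot: [0.999, -0.043, -0.001, -0.0]
contact_force: [0.3, -0.9, 0.0]
gripper_width: 0.0701
gripper_force: 0.0
```

Run:
```python
from h import *
im,d,c=grab('wrist'); cv2.imwrite('pics/w4.png',im[:,:,::-1]); np.savez('w4.npz',im=im,d=d,R=c['rotation'],o=c['origin'])
```

```text
(no output)
```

View pics/w4.png

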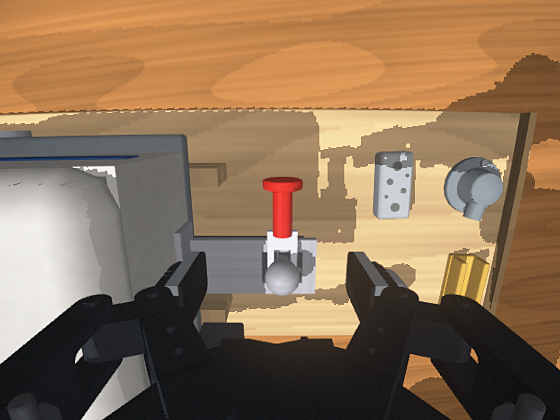

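The red knob is in view: flange at rows 178–190, neck at rows 190–236, column about 283, ball at (283,276).

Run:
```python
from h import *
D=np.load('w4.npz');im=D['im'];d=D['d'];c=camera_params('wrist');c['rotation']=D['R'];c['origin']=D['o']
hsv=cv2.cvtColor(im,cv2.COLOR_RGB2HSV)
red=((hsv[...,0]<6)|(hsv[...,0]>174))&(hsv[...,1]>170)&(hsv[...,2]>60)
for r in (180,185,189,193,200,215,230,234,236,238):
    u=np.nonzero(red[r,240:330])[0]+240; print(r,u.min() if len(u) else 0,u.max() if len(u) else 0,end='; ')
s=manip.observe();T=R.from_quat(s['eef_rot']).as_matrix();print(s['position'])
P=np.vstack([onplane(c,[[283,192],[283,214],[283,236]],.120),onplane(c,[[283,276]],.125)])
print(P);print((P-s['position'])@T);print(atdepth(c,[[283,200],[283,230]],d), T)
```

```text
180 263 301; 185 263 301; 189 265 299; 193 273 291; 200 273 291; 215 273 291; 230 273 290; 234 273 290; 236 275 289; 238 0 0; [ 0.62982267 -0.00498572  0.21906842]
[[ 0.64950719 -0.01139405  0.12      ]
 [ 0.63193693 -0.00999251  0.12      ]
 [ 0.61364703 -0.00853673  0.12      ]
 [ 0.58085986 -0.00582154  0.125     ]]
[[ 0.02030505  0.00476488  0.09903585]
 [ 0.00267918  0.00484494  0.0990628 ]
 [-0.01566834  0.00493143  0.09909086]
 [-0.04857532  0.00497966  0.0941412 ]]
[[ 0.64321292 -0.01088998  0.12007204]
 [ 0.6186217  -0.00893844  0.11973341]] [[ 9.96461073e-01 -8.40421918e-02 -1.49664577e-03]
 [-8.40415817e-02 -9.96462139e-01  4.66084780e-04]
 [-1.53052163e-03 -3.38654863e-04 -9.99998771e-01]]
```

In the tool's units: 0.108 m is 0.144, 0.005 m is 0.0067.

Emit:
nudge_tcp:
  motion: {"jaw": [0.07,0.07,0.07,0.07,0.0,0.0,0.0,0.0,0.0,0.0],"x": [0.0093,0.0093,0.0093,0.0093,0.0093,0.0093,0.0093,0.0093,0.0093,0.0093],"y": [0.0067,0.0067,0.0067,0.0067,0.0067,0.0067,0.0067,0.0067,0.0067,0.0067],"z": [0.0533,0.1067,0.144,0.144,0.144,0.144,0.144,0.144,0.144,0.144],"rx": [0,0,0,0,0,0,0,0,0,0],"ry": [0,0,0,0,0,0,0,0,0,0],"rz": [0,0,0,0,0,0,0,0,0,0]}
  force: 70

```text
time: 7.95
position: [0.6381, -0.0105, 0.114]
eef_rot: [0.999, -0.043, 0.002, -0.0]
contact_force: [-1.3, 2.6, 5.8]
gripper_width: 0.0142
gripper_force: 68.2
```

Run:
```python
from h import *
im,d,c=grab('wrist'); cv2.imwrite('pics/w5.png',im[:,:,::-1])
```

```text
(no output)
```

View pics/w5.png

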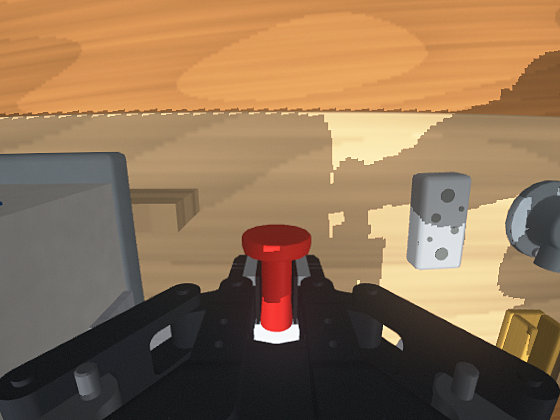

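The red neck is gripped, with the pads close behind the flange. Next I draw the latch.

In the tool's units: 0.028 m is 0.0373, 0.027 m is 0.036.

Emit:
nudge_tcp:
  motion: {"jaw": [0.0,0.0,0.0,0.0,0.0,0.0,0.0,0.0],"x": [0.008,0.016,0.024,0.0307,0.036,0.0373,0.0373,0.0373],"y": [0,0,0,0,0,0,0,0],"z": [0,0,0,0,0,0,0,0],"rx": [0,0,0,0,0,0,0,0],"ry": [0,0,0,0,0,0,0,0],"rz": [0,0,0,0,0,0,0,0]}

```text
time: 8.8
position: [0.6623, -0.0125, 0.1139]
eef_rot: [0.999, -0.043, -0.003, -0.0]
contact_force: [-16.9, 2.3, 16.2]
gripper_width: 0.014
gripper_force: 69.4
```

In the tool's units: -0.115 m is -0.1533, -0.084 m is -0.112.

Emit:
nudge_tcp:
  motion: {"jaw": [0.0,0.0,0.0,0.0,0.0,0.0,0.0,0.0,0.0,0.0,0.0,0.0],"x": [0,0,0,0,0,0,0,0,0,0,0,0],"y": [-0.0007,-0.002,-0.004,-0.006,-0.0087,-0.0113,-0.0153,-0.02,-0.024,-0.028,-0.028,-0.028],"z": [-0.016,-0.032,-0.048,-0.064,-0.08,-0.096,-0.112,-0.128,-0.1427,-0.1533,-0.1533,-0.1533],"rx": [0,0,0,0,0,0,0,0,0,0,0,0],"ry": [0,0,0,0,0,0,0,0,0,0,0,0],"rz": [0,0,0,0,0,0,0,0,0,0,0,0]}

```text
time: 10.0
position: [0.6634, 0.0066, 0.225]
eef_rot: [0.999, -0.043, -0.005, 0.001]
contact_force: [-9.3, -3.0, -2.2]
gripper_width: 0.0134
gripper_force: 68.4
```

Run:
```python
from h import *
for n in ['wrist','scene']:
    im,d,c=grab(n); cv2.imwrite(f'pics/{n}6.png',im[:,:,::-1])
    if n=='wrist': A=im
    else: np.savez('s6.npz',im=im,d=d)
im=cv2.resize(im[130:340,150:430],(560,420)); cv2.imwrite('pics/c6.png',np.hstack([cv2.resize(A,(400,300)),cv2.resize(im,(400,300))])[:,:,::-1])
```

```text
(no output)
```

View pics/c6.png

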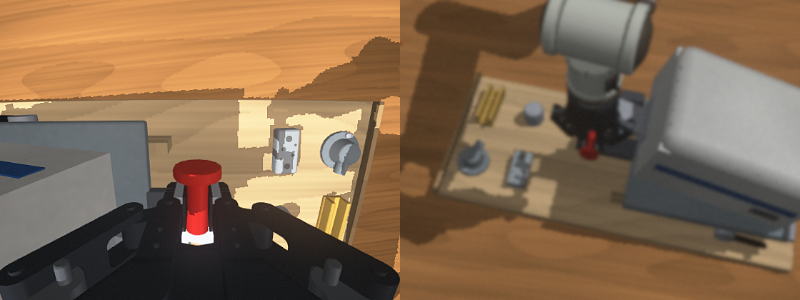

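Emit:
nudge_tcp:
  motion: {"jaw": [0.0,0.0,0.0,0.0,0.0,0.0],"x": [0,0,0,0,0,0],"y": [0,0,0,0,0,0],"z": [0,0,0,0,0,0],"rx": [0,0,0,0,0,0],"ry": [0,0,0,0,0,0],"rz": [0,0,0,0,0,0]}

```text
time: 10.7
position: [0.6632, 0.0065, 0.2246]
eef_rot: [0.999, -0.043, -0.005, 0.001]
contact_force: [-9.1, -2.7, -2.1]
gripper_width: 0.0135
gripper_force: 68.4
```

```bash
python3 -c "
from bench import manip, grab_frame, camera_params, close_job
print(close_job())"
```

```text
the job is handed in; nothing more can be done
None
```

Job handed in at 10.7 s (no verdict was returned): choke pulled to its stop and pushed home (about 30 mm of travel, not re-imaged after release), latch drawn 24 mm, and the cowl held steady by its latch knob with the grip about 11 cm up; the loose parts, mug and screwdriver were not touched.

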